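Nest the three steel pans with their handles fanned

ROBOT

A 6-joint arm with a two-finger parallel gripper is mounted at the origin on the work surface. World frame = base frame: x ahead of the robot, y to its left, z up, the work surface at z = 0. Lengths are in m, angles in degrees, forces in N, time in s.
With the tool pointing down it reaches from about 0.25 to 0.725 m from the base axis. Payload 9.7 kg.
Tool frame: the origin (TCP) lies at the very end of the fingers, on their centre line; the grasp point (between the pads) lies tcp_to_grasp behind it (tcp_to_grasp is the distance from the TCP to the grasp point, in m); z points along the fingers, y is the direction in which the jaws open and shut (so a half turn about z gives the same grasp; the last joint's range is limited). The gripper opens to 85 mm and grips with 20 to 120 N. Pads are 22 mm wide; open, the fingers measure 114 mm over their backs; the gripper's body (76 mm by 85 mm) begins 54 mm behind the grasp point. The pads swing forward as they close: fully open they stand 13 mm farther back than shut.
Start: joints at [67.953, 4.979, 10.078, 95.1, 0, 90], TCP at [0.206, 0.51, 0.231] pointing down, gripper open.
Joint ranges: [-179.16, 179.16], [-48.56, 103.87], [-65.8, 70.77], [-126.05, 130.52], [-82.76, 87.17], [-180, 180]. Speed limits (degrees/s): [127.2, 127.2, 147.25, 180, 180, 180].

INTERFACE

Orientations are given as [roll, pitch, yaw] about the fixed x, y, z axes, in that order (R = Rz(yaw) Ry(pitch) Rx(roll)).
In Python, from workcell import * gives the robot as it stands. The module is installed in compiled form; this text tells all that it offers.
- The arm moves only by the shell command python3 -m pendant 'ROWS' [FORCE]. ROWS is JSON, a list of rows, each a list of 3 entries, a list of its own where there are three numbers: the opening in per cent of the stroke, from 0 (shut) to 100 (fully open), then the shift along the world's x, y, z in mm, then the turn, a rotation vector about the world's x, y, z in degrees. A call has 1 to 20 rows; each row is the pose to reach, as a shift and turn from the pose measured when the call began; what a row does not reach only later rows make up. A row lasts 1/8 s, in which the tool goes at most 62.5 mm and 10.7 degrees, less where a joint would pass 70% of its speed; a pose out of reach is approached as far as the arm can. A call with a gripper value outside its range is refused whole. The fingers move at their own pace and stop on an object; FORCE is the grip in N (left out, the last holds). Time passes only in rows, so rows that repeat a pose let the fingers close. It gives the time, the measured TCP pose, the force and the opening at its end, in the units of the state.
- get_obs(): the state, without advancing time (a new reading comes with each control period).
- camera(name): name is "scene" or "top" or "wrist"; returns a dict with "img" (480x640x3 uint8, red, green, blue), "fx", "fy", "cx", "cy" (pixels), "k1" (the pictures are not rectified: a ray, as slopes to the right and down, at radius r is drawn at 1 + k1 r^2 times it, then the intrinsics apply), "cam_to_world" (4x4, takes a point from camera to world coordinates); the wrist camera has in their place "T_tool_cam" (4x4, takes a point from camera to tool coordinates, whose origin is the TCP and whose axes are the flange's). Camera axes: x right, y down, z forward; pixel columns grow to the right and rows downward; lengths in m; the calibration is good to about 2 mm. A picture is of the moment at which its call begins: read the wrist's pose just before it. There is no depth.
- job_done(): hands the job in, once; it reports no verdict.
Trained networks look in a picture, given as the dict that the camera call returned (one of the last four; its "shot" number tells which), for a name from the list of things; names that differ only in an ending like _2 or _b are one class to them, and where a whole thing is asked for, a point or a joint stands for the part that bears it (a point fixed in the world has none). Each returns a list of dicts, best first, with "confidence" (0 to 1); they miss things now and then, are a little off and sometimes report something else, mostly with a low value. They report only what shows in the picture. A call takes as long as a camera call. They do not tell look-alikes from the thing itself.
- regions_of(picture, label): "region" (480x640 bool, what is visible of it).
- pinpoint(picture, label): "position" ([x, y, z] in m, in world coordinates, good to about 4 mm: a listed point, or the origin of a listed thing).
The state is a dict: "time": time; "q": joint angles; "qd": joint speeds; "joint_efforts": joint torques, N m; "ee_pos": TCP position; "tcp_rot": TCP orientation; "wrist_force": force on the tool from outside, world axes, zero at the start; "torque": the same for the moment, N m; "opening": finger opening in m.
Only numpy, scipy, OpenCV 4.12 (cv2) and the standard library are available. Lean on these libraries where they do the work, as an engineer would, in place of code of your own. Each camera call takes 0.05 s, during which the arm holds its last target. There are 200 camera calls.

TASK

Tidy the three steel handled pans into one stack: leaving the widest pan where it stands, lower (do not drop) the middle pan into it, then the narrowest into the middle one, each sitting flat on the floor of the pan below. Fan the handles like a hand of cards: each handle about an eighth of a turn (45 degrees) on from the one below, both steps going the same way round. Leave the other things on the counter undisturbed.

Things in the scene. Friction and masses are not known exactly. Their poses are not given: they have to be found in the camera images.
- pan_large: The widest and lowest of three steel handled pans: round, straight-sided, 108 mm across, 48 mm tall, 102 mm across inside, floor 4 mm, about 300 g. Origin: centre of its underside; z up, x away from the handle. It stands loose on the white counter, in the middle, handle roughly towards the robot.
- pan_medium: The middle one of three steel handled pans: round, straight-sided, 86 mm across, 56 mm tall, 80 mm across inside, floor 4 mm, about 200 g. Origin: centre of its underside; z up, x away from the handle. It stands on the counter to one side of the widest pan, left or right. Home in the widest pan, its underside is 4 mm above that pan's, and its handle clears that pan's rim by 4 mm.
- pan_small: The narrowest and tallest of three steel handled pans: round, straight-sided, 66 mm across, 64 mm tall, 60 mm across inside, floor 4 mm, about 140 g. Origin: centre of its underside; z up, x away from the handle. It stands on the counter on the other side. Home in the middle pan, its underside is 4 mm above that pan's, and its handle clears that pan's rim by 4 mm.
- pan_large_grip (a point): Middle of the widest pan's handle, to be pinched across its width from above: 80 mm from the pan's axis along its -x, 44 mm above its underside; axes as the pan's. The handle is a level flat bar 14 mm wide, 8 mm thick, its top level with the rim, reaching 125 mm from the pan's axis, with a round end 20 mm across.
- pan_medium_grip (a point): Middle of the middle pan's handle, to be pinched across its width from above: 80 mm from the pan's axis along its -x, 52 mm above its underside; axes as the pan's. The handle is a level flat bar 14 mm wide, 8 mm thick, its top level with the rim, reaching 125 mm from the pan's axis, with a round end 20 mm across.
- pan_small_grip (a point): Middle of the narrowest pan's handle, to be pinched across its width from above: 80 mm from the pan's axis along its -x, 60 mm above its underside; axes as the pan's. The handle is a level flat bar 14 mm wide, 8 mm thick, its top level with the rim, reaching 125 mm from the pan's axis, with a round end 20 mm across.
- bottle: Bystander: amber bottle with white cap, 52 mm across, 120 mm tall, farther from the robot than the pans, left. Origin: centre of its underside.
- probe_pot: Bystander: slim steel cylinder 32 mm across, 105 mm tall, on a 60 mm round foot, farther from the robot than the pans, right. Origin: centre of its underside.
- lidded_dish: Bystander: small lidded steel dish 52 mm across, 32 mm tall, between the widest pan and the bottle, left of the middle. Origin: centre of its underside.
- spatula: Bystander: mixing spatula 150 mm long lying on the counter beyond the widest pan. Origin: near its middle, on the counter.
- cotton_box: Bystander: white dispenser box for cotton rolls, 94 x 74 x 100 mm, far left. Origin: centre of its underside.
- mouse: Bystander: black computer mouse 105 x 60 x 26 mm, far right. Origin: centre of its underside.
There are look-alikes about, which are no part of the job. Leave any green look-alike of the pan_medium alone. What is shaped like the pan_small but yellow is not meant.

How it is judged:
By the outcome, as a careful person would: the job done as asked, in the order asked, and still so for the second after the job is handed in, with the robot touching nothing.
It also fails if it takes over 64 s, if anything falls off the work surface, if the arm or the gripper's body presses on something with over 40 N, if the wrist force passes 120 N, or if a joint passes its speed limit or range.

## Working session

There is one attempt and no reset: what is moved stays moved. The work goes in short steps, Python scripts to look and compute and a shell command to move; the robot and the scene stay as the last step left them, time stands still between calls to the robot, and variables do not carry over. Pictures are saved under pics/ and viewed, about 8 in all and at most 12, crops included, and the job is handed in when it is done.

```bash
mkdir -p pics; cat > h.py <<'E'
from workcell import *
import numpy as np, cv2
def save(c,n): cv2.imwrite('pics/'+n,cv2.cvtColor(c["img"],cv2.COLOR_RGB2BGR))
E
python3 - <<'E'
from h import *
o=get_obs(); print(o)
try:
    import workcell; print(workcell.tcp_to_grasp)
except Exception as e: print(e)
t=camera("top"); s=camera("scene")
img=np.hstack([t["img"],s["img"]])
save(t,"top1.png"); save(s,"scene1.png")
print(t["cam_to_world"],s["cam_to_world"])
for c in (t,s):
  for l in ["pan_large","pan_medium","pan_small","pan_large_grip","pan_medium_grip","pan_small_grip"]:
    print(l,[(np.round(d["position"],4).tolist(),round(d["confidence"],2)) for d in pinpoint(c,l)])
E
```

```text
{'time': 0.0, 'q': array([ 6.79522477e+01,  5.01291458e+00,  1.00324708e+01,  9.50989665e+01,
       -1.91735833e-03,  9.00009154e+01]), 'qd': array([-0.01394688, -0.05902881, -0.01739491, -0.02248352, -0.01810301,
        0.04727897]), 'joint_efforts': array([ 4.28277872e-04, -5.20385349e+01,  4.64812982e+01,  1.61057798e-02,
        2.26392558e-05,  1.52887657e-05]), 'ee_pos': array([0.20637927, 0.50955803, 0.23054789]), 'tcp_rot': array([-1.79920590e+02,  1.91862517e-03,  1.57951335e+02]), 'wrist_force': array([-0.40306053,  0.97576642,  0.13699532]), 'torque': array([-0.00053429, -0.00460888, -0.00842562]), 'opening': 0.08529361238005309}
0.0187
[[ 0.01668971 -0.9926013   0.1202668   0.39273077]
 [-0.99979585 -0.01519739  0.01331506 -0.01945437]
 [-0.0113888  -0.12046448 -0.99265231  1.35948584]
 [ 0.          0.          0.          1.        ]] [[-0.3415196   0.79034256 -0.50864821  1.10111575]
 [ 0.93984689  0.29133609 -0.17835671  0.187665  ]
 [ 0.00722468 -0.53896375 -0.84229798  1.01301107]
 [ 0.          0.          0.          1.        ]]
pan_large [([0.5871, 0.0209, -0.
[... 321 characters left out ...]
5, 0.3149, 0.0501], 0.81), ([0.3972, 0.2383, 0.0532], 0.7), ([0.6138, -0.421, 0.0], 0.44)]
pan_small_grip [([0.5136, -0.3065, 0.0601], 0.69), ([0.393, -0.1618, 0.0639], 0.6), ([0.5065, 0.3134, 0.0519], 0.57)]
pan_large [([0.5879, 0.0178, 0.0017], 0.67), ([0.5819, -0.2659, -0.0006], 0.34)]
pan_medium [([0.5802, 0.2889, 0.0039], 0.94), ([0.3236, 0.2524, 0.0026], 0.69), ([0.4989, 0.3171, 0.0519], 0.66)]
pan_small [([0.4755, -0.1652, 0.0004], 0.81), ([0.5784, -0.2666, 0.0], 0.64)]
pan_large_grip [([0.5156, -0.0088, 0.0441], 0.63)]
pan_medium_grip [([0.4064, 0.2401, 0.0548], 0.84), ([0.5027, 0.3168, 0.0511], 0.79)]
pan_small_grip [([0.3919, -0.1591, 0.0555], 0.57), ([0.501, 0.3164, 0.0518], 0.5)]
```

View pics/top1.png

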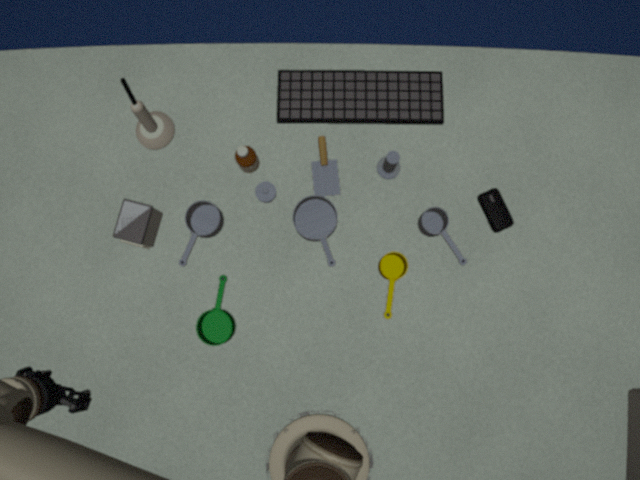

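View pics/scene1.png

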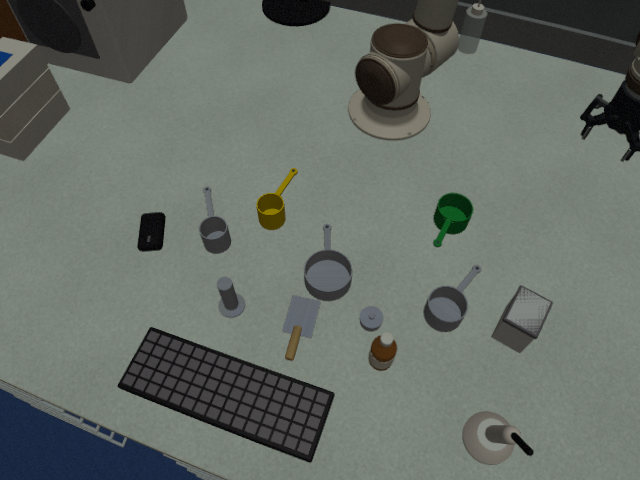

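Top view: there are two medium-pan candidates, steel at (204,219) and green at (217,327). There are two small-pan candidates, steel at (433,222) and yellow at (392,266). The steel ones are meant; the large pan is at (315,218). The arm is lower left and clear of them. Next I'll fit poses to the region masks and make one enlarged crop to confirm.

```bash
cat >> h.py <<'E'
from scipy.optimize import minimize
from scipy.spatial.transform import Rotation as Ro
PAN={"pan_large":(.054,.048),"pan_medium":(.043,.056),"pan_small":(.033,.064)}
A=np.linspace(0,2*np.pi,48,endpoint=False)
def proj(c,P):
    T=c["cam_to_world"] if "cam_to_world" in c else c["T"]
    p=(P-T[:3,3])@T[:3,:3]; s=p[:,:2]/p[:,2:]; s=s*(1+c["k1"]*(s**2).sum(1,keepdims=True))
    return s*[c["fx"],c["fy"]]+[c["cx"],c["cy"]]
def parts(l,x,y,a,z0=0):   # a = handle direction (deg)
    r,h=PAN[l]; C=np.c_[np.cos(A),np.sin(A)]
    body=np.r_[np.c_[C*r,0*A],np.c_[C*r,0*A+h]]
    bar=np.array([[u,v,w] for u in (r-.003,.115) for v in (-.007,.007) for w in (h-.008,h)])
    end=np.r_[[np.r_[.115+.01*c[0],.01*c[1],w] for c in C for w in (h-.008,h)]]
    R=Ro.from_euler('z',a,degrees=True).as_matrix()
    return [q@R.T+[x,y,z0] for q in (body,bar,end)]
def sil(c,l,x,y,a,z0=0,S=3):
    m=np.zeros((480*S,640*S),np.uint8)
    for q in parts(l,x,y,a,z0):
        uv=((proj(c,q)+.5)*S-.5)
        h=cv2.convexHull(uv.astype(np.float32))
        cv2.fillPoly(m,[np.round(h*16).astype(np.int32)],255,shift=4)
    return cv2.resize(m,(640,480),interpolation=cv2.INTER_AREA)/255.
def fit(obs,l,x0,z0=0):   # obs: [(cam,mask)]
    f=lambda p:sum(np.abs(sil(c,l,p[0]/1e3,p[1]/1e3,p[2],z0)-m).sum()/m.sum() for c,m in obs)
    p0=np.array([x0[0]*1e3,x0[1]*1e3,x0[2]])
    sx=np.vstack([p0]+[p0+d for d in np.diag([8,8,8])])
    r=minimize(f,p0,method='Nelder-Mead',options=dict(initial_simplex=sx,xatol=.05,fatol=1e-4))
    return r.x,r.fun
def pick(c,l,near):
    rs=regions_of(c,l); uv=proj(c,np.array([[*near,.03]]))[0]
    best=min(rs,key=lambda d:np.hypot(*(np.argwhere(d["region"]).mean(0)[::-1]-uv)))
    return best["region"].astype(float),best["confidence"]
E
python3 - <<'E'
from h import *
t=camera("top"); s=camera("scene")
G={"pan_large":(.5875,.019,202),"pan_medium":(.581,.288,160),"pan_small":(.578,-.266,212)}
for l,g in G.items():
  ob=[(c,)+pick(c,l,g[:2]) for c in (t,s)]
  print(l,[o[2] for o in ob])
  for name,o in (("top",ob[:1]),("scene",ob[1:]),("both",ob)):
    x,f=fit([(c,m) for c,m,_ in o],l,g); print(name,np.round(x,1),round(f,3))
im=s["img"][160:340,180:500]; im=cv2.resize(im,None,fx=2.4,fy=2.4,interpolation=cv2.INTER_CUBIC)
cv2.imwrite("pics/crop1.png",cv2.convertScaleAbs(im[...,::-1],alpha=1.4))
E
```

```text
pan_large [0.81, 0.95]
top [586.4  18.9 201. ] 0.054
scene [585.4  21.2 201.1] 0.032
both [586.1  19.9 200.3] 0.107
pan_medium [0.56, 0.66]
top [580.9 288.8 158.9] 0.044
scene [578.5 287.4 157.2] 0.034
both [580.1 288.  158.1] 0.104
pan_small [0.65, 0.56]
top [ 582.6 -263.4  214.1] 0.112
scene [ 582.1 -262.6  213.9] 0.11
both [ 582.  -262.7  214.7] 0.228
```

View pics/crop1.png

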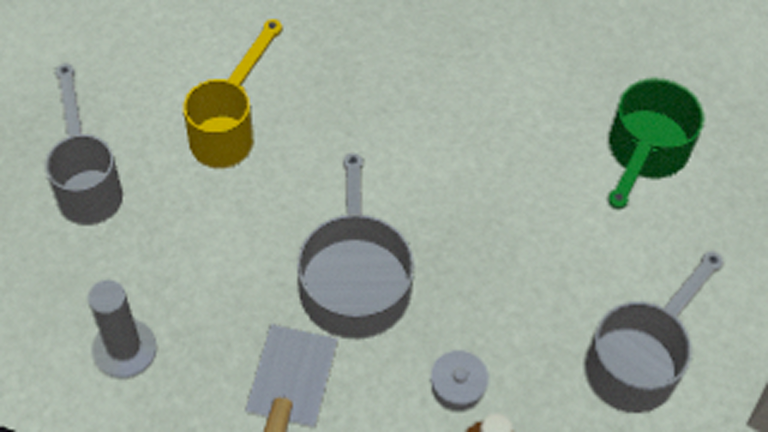

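The crop confirms it. The steel small pan is on the left (85,180), the steel medium on the right (637,355) and the large in the middle (355,275). The green and yellow pans are decoys. Moving above the medium handle now.

```bash
python3 -m pendant '[[45,[50,-32,0],[0,0,0]],[45,[100,-64,0],[0,0,0]],[45,[150,-96,0],[0,0,0]],[45,[200,-128,0],[0,0,0]],[45,[250,-160,-20],[0,0,0]],[45,[299,-191,-50],[0,0,0]],[45,[299,-191,-80],[0,0,0]],[45,[299,-191,-100],[0,0,0]],[45,[299,-191,-100],[0,0,0]]]' 60
cat >> h.py <<'E'
def wrist():
    o=get_obs(); c=camera("wrist"); T=np.eye(4)
    T[:3,:3]=Ro.from_euler('xyz',o["tcp_rot"],degrees=True).as_matrix(); T[:3,3]=o["ee_pos"]
    c["T"]=T@c["T_tool_cam"]; return o,c
E
python3 - <<'E'
from h import *
o,c=wrist(); print(o["ee_pos"],o["tcp_rot"],o["opening"]); save(c,"w1.png")
print([(d["position"],d["confidence"]) for d in pinpoint(c,"pan_medium_grip")])
print([(d["position"],d["confidence"]) for d in pinpoint(c,"pan_medium")])
m,cf=pick(c,"pan_medium",(.58,.288)); print(cf,m.sum())
v=c["img"].copy(); k=sil(c,"pan_medium",.580,.288,158)
for mm,col in ((m,(255,0,0)),(k,(0,255,0))):
  cs,_=cv2.findContours((mm>.5).astype(np.uint8),0,1); cv2.drawContours(v,cs,-1,col,1)
c2=dict(c,img=v); save(c2,"w1o.png")
E
```

```text
time: 2.22
ee_pos: [0.5048, 0.3181, 0.1297]
tcp_rot: [-179.9, -0.1, 157.9]
wrist_force: [-0.1, -0.5, 0.1]
opening: 0.0382
[0.50480008 0.31813099 0.1296541 ] [-1.79856848e+02 -1.03861974e-01  1.57932305e+02] 0.03821907684089855
[([0.5086, 0.3119, 0.0516], 0.83), ([0.4006, 0.2373, 0.0553], 0.83), ([0.561, 0.4446, -0.0011], 0.63)]
[([0.3215, 0.251, -0.0028], 0.62), ([0.5779, 0.2879, 0.0026], 0.6)]
0.82 13980.0
```

View pics/w1o.png

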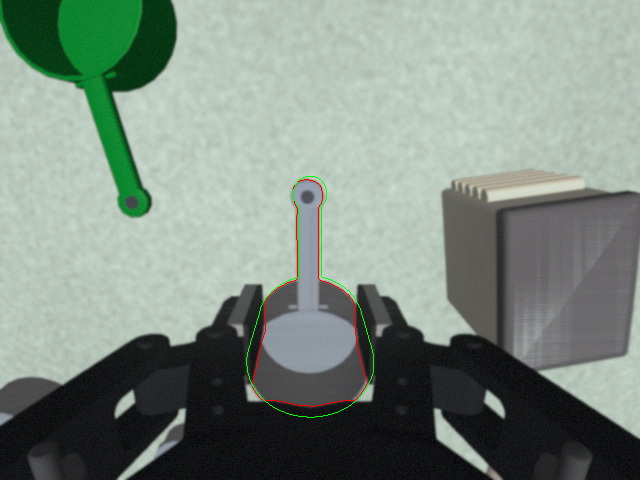

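The wrist view shows the handle (307,195–310) centred between the jaws, with the model outline within about 2 mm. The mask only misses the parts hidden by the fingers. Descend and grip.

```bash
python3 -m pendant '[[45,[2,-1,-40],[0,0,0]],[45,[2,-1,-75],[0,0,0]],[45,[2,-1,-96],[0,0,0]],[45,[2,-1,-96],[0,0,0]],[0,[2,-1,-96],[0,0,0]],[0,[2,-1,-96],[0,0,0]],[0,[2,-1,-96],[0,0,0]],[0,[2,-1,-96],[0,0,0]],[0,[2,-1,-96],[0,0,0]],[0,[2,-1,-96],[0,0,0]]]' 90
python3 - <<'E'
from h import *
o=get_obs(); print(o["ee_pos"],o["tcp_rot"],o["opening"],o["q"])
t=camera("top"); s=camera("scene")
ob=[(c,pick(c,"pan_medium",(.581,.288))[0]) for c in (t,s)]
for b in ([ob[0]],[ob[1]]): print(fit(b,"pan_medium",(.581,.288,158)))
E
```

```text
time: 3.68
ee_pos: [0.5085, 0.3189, 0.0385]
tcp_rot: [179.8, 0.1, 158.0]
wrist_force: [-2.1, 1.1, 6.5]
opening: 0.0116
[0.5084651  0.31892115 0.03852076] [1.79773879e+02 1.43350182e-01 1.57986607e+02] 0.011556335302496439 [ 3.20890780e+01  1.21508981e+01 -3.23849222e+00  7.43433854e+01
  1.64605311e-02  5.41022269e+01]
(array([582.45077356, 290.68294276, 158.75598852]), np.float64(0.15652846774068743))
(array([579.54494506, 289.60204691, 157.60649168]), np.float64(0.12073727353174048))
```

```bash
python3 -m pendant '[[0,[0,0,5],[0,0,0]],[0,[0,0,15],[0,0,0]],[0,[0,0,30],[0,0,0]],[0,[0,0,30],[0,0,0]]]'
python3 - <<'E'
from h import *
o,c=wrist(); print(o["ee_pos"],o["tcp_rot"],o["opening"],o["wrist_force"],o["torque"]); save(c,"w2.png")
s=camera("scene")
im=np.hstack([c["img"][100:480,150:500],cv2.resize(s["img"][230:350,380:520],(443,380),interpolation=cv2.INTER_CUBIC)])
cv2.imwrite("pics/c2.png",im[...,::-1])
E
```

```text
time: 4.38
ee_pos: [0.5093, 0.3194, 0.0705]
tcp_rot: [179.6, 0.2, 158.0]
wrist_force: [-0.1, -0.1, -2.4]
opening: 0.0117
[0.50926775 0.31941595 0.07045305] [179.64667247   0.23176771 157.98491811] 0.011718848121181305 [-0.05376722 -0.11740676 -2.36284597] [0.03895579 0.08678765 0.02195706]
```

View pics/c2.png

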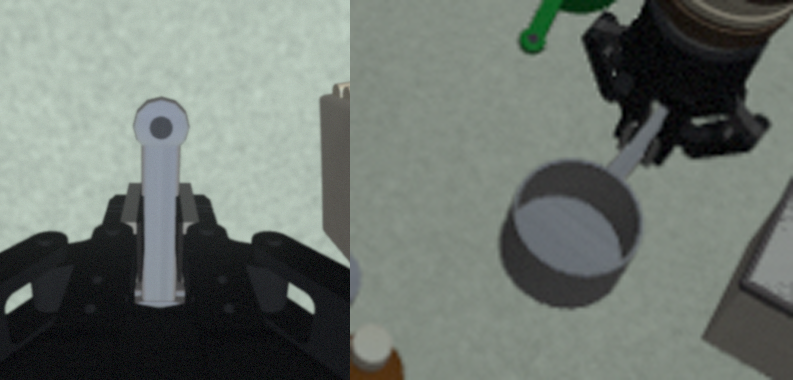

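Left: the handle is pinched on its centre line, tip at (161,127). Right: the pan hangs from the gripper and looks roughly level. Next I'll fit the held pose, including pitch, from the scene and wrist pictures.

```bash
cat >> h.py <<'E'
def held(l,guess,rowmax=275,z0=.032,swin=13,use=("scene","wrist")):
    """fit x,y(mm),yaw,z0(mm),pitch(deg; + = body droops) of a held pan"""
    o,w=wrist(); s=camera("scene")
    from types import SimpleNamespace
    rs=regions_of(w,l); ctr=np.array([proj(w,np.array([[*o["ee_pos"][:2],guess[3]/1e3+PAN[l][1]]]))[0]])
    wm=np.zeros((480,640))
    near=[d for d in rs if d["region"][:rowmax,260:360].sum()>300]
    wm=near[0]["region"].astype(float); wm[rowmax:]=0; wm[:,:200]=0; wm[:,420:]=0
    sm=pick(s,l,guess[:2] if abs(guess[0])<5 else np.array(guess[:2])/1e3)[0]
    sm=cv2.morphologyEx(sm.astype(np.uint8),cv2.MORPH_OPEN,cv2.getStructuringElement(2,(swin,swin))).astype(float)
    def draw(c,p,body,S=3):
        x,y,a,z,pi=p; ps=parts(l,0,0,0,0); R=(Ro.from_euler('z',a,degrees=True)*Ro.from_euler('y',-pi,degrees=True)).as_matrix()
        m=np.zeros((480*S,640*S),np.uint8)
        for q in (ps[:1] if body else ps[1:]):
            q=(q-[.08,0,PAN[l][1]-.004])@R.T+Ro.from_euler('z',a,degrees=True).apply([.08,0,PAN[l][1]-.004])+[x/1e3,y/1e3,z/1e3]
            h=cv2.convexHull(((proj(c,q)+.5)*S-.5).astype(np.float32))
            cv2.fillPoly(m,[np.round(h*16).astype(np.int32)],255,shift=4)
        return cv2.resize(m,(640,480),interpolation=cv2.INTER_AREA)/255.
    def f(p):
        a=draw(w,p,0); a[rowmax:]=0; b=draw(s,p,1)
        return np.abs(a-wm).sum()/wm.sum()+np.abs(b-sm).sum()/sm.sum()
    p0=np.array(guess,float); sx=np.vstack([p0]+[p0+d for d in np.diag([6,6,4,5,4])])
    r=minimize(f,p0,method='Nelder-Mead',options=dict(initial_simplex=sx,xatol=.05,fatol=1e-4,maxiter=500))
    return o,r.x,r.fun,(w,s,wm,sm)
E
python3 - <<'E'
from h import *
for pi in (-3,3):
  o,x,f,_=held("pan_medium",[583,290,158,32,pi]); print(np.round(x,1),f)
print(_[2].sum(),_[3].sum())
d=np.array(x[:2])-o["ee_pos"][:2]*1e3; print(d,np.hypot(*d))
E
```

```text
[582.9 289.  157.7  30.5  -3.5] 0.12380187938397602
[5.824e+02 2.904e+02 1.584e+02 3.320e+01 3.000e-01] 0.16366050813659996
3424.0 1613.0
[ 74.1568753  -28.38190257] 79.40261045503024
```

```bash
python3 -m pendant '[[0,[0,0,25],[0,0,0]],[0,[0,-15,45],[0,0,0]],[0,[0,-50,45],[0,0,0]],[0,[1,-90,45],[0,0,0]],[0,[2,-130,45],[0,0,0]],[0,[2,-170,45],[0,0,-1]],[0,[3,-210,45],[0,0,-2]],[0,[4,-245,45],[0,0,-2]],[0,[4,-267,45],[0,0,-2]],[0,[4,-267,45],[0,0,-2]],[0,[4,-267,45],[0,0,-2]],[0,[4,-267,45],[0,0,-2]]]'
python3 - <<'E'
from h import *
o=get_obs(); z=o["ee_pos"][2]*1e3-39
a=np.radians(o["tcp_rot"][2]); g=o["ee_pos"][:2]*1e3-80*np.array([np.cos(a),np.sin(a)]); print(o["ee_pos"],o["tcp_rot"],g,z)
for pi in (-3,2):
  o,x,f,k=held("pan_medium",[*g,156,z,pi]); print(np.round(x,1),f)
s=k[1]; t=camera("top")
for c in (s,t):
  for l,z0 in (("pan_medium",z/1e3),("pan_large",0)):
    m=pick(c,l,(.586,.02))[0]; print(m.sum())
im=np.hstack([cv2.resize(q["img"][y:y+90,x:x+90],(400,400),interpolation=cv2.INTER_CUBIC) for q,x,y in ((s,285,210),(t,270,165))])
cv2.imwrite("pics/c3.png",im[...,::-1])
E
```

```text
time: 6.38
ee_pos: [0.5123, 0.0524, 0.1134]
tcp_rot: [179.8, 0.1, 156.0]
wrist_force: [-1.0, -0.2, -2.1]
opening: 0.0118
[0.51234604 0.05241084 0.11344059] [1.79779127e+02 1.38415325e-01 1.56032714e+02] [585.44824234  19.91364336] 74.44059302482229
[5.857e+02 2.160e+01 1.565e+02 7.670e+01 1.000e-01] 0.1078854306297493
[599.4  20.9 160.8 -20.6  22.1] 1.0700455603598247
1101.0
1164.0
210.0
333.0
```

View pics/c3.png

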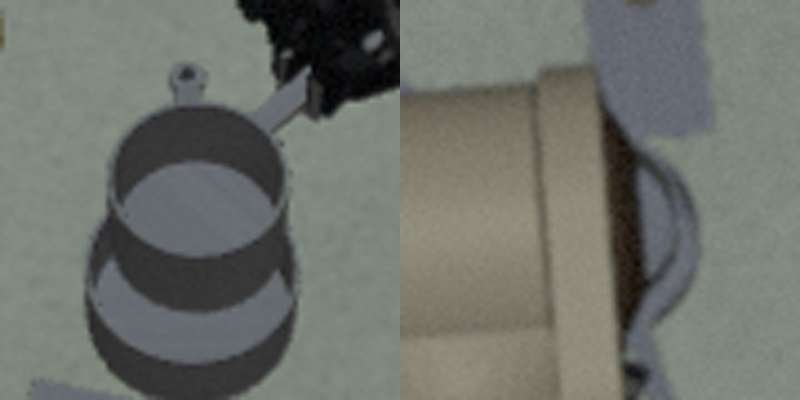

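Scene crop: the medium pan hangs level over the large one and is concentric with it. The scene fits give 585.7/21.6 against 585.4/21.2, so the offset is under 1 mm. The arm blocks the top view. Lowering.

```bash
python3 -m pendant '[[0,[0,0,-15],[0,0,0]],[0,[0,0,-30],[0,0,0]],[0,[0,0,-45],[0,0,0]],[0,[0,0,-55],[0,0,0]],[0,[0,0,-60],[0,0,0]],[0,[0,0,-63],[0,0,0]],[0,[0,0,-65],[0,0,0]],[0,[0,0,-65],[0,0,0]]]'
```

```text
time: 8.02
ee_pos: [0.5125, 0.0519, 0.0484]
tcp_rot: [179.8, 0.1, 156.0]
wrist_force: [0.4, -0.8, -1.6]
opening: 0.0117
```

```bash
python3 -m pendant '[[0,[0,0,-1],[0,0,0]],[0,[0,0,-2],[0,0,0]],[0,[0,0,-3],[0,0,0]],[0,[0,0,-4],[0,0,0]],[0,[0,0,-4],[0,0,0]]]'
```

```text
time: 8.65
ee_pos: [0.5124, 0.0519, 0.0444]
tcp_rot: [179.8, 0.1, 156.0]
wrist_force: [0.1, 0.0, -1.9]
opening: 0.0115
```

```bash
python3 -m pendant '[[0,[0,0,-0.5],[0,0,0]],[0,[0,0,-1],[0,0,0]],[0,[0,0,-1.5],[0,0,0]],[0,[0,0,-2],[0,0,0]],[0,[0,0,-2],[0,0,0]]]'
```

```text
time: 9.28
ee_pos: [0.5125, 0.0519, 0.0429]
tcp_rot: [179.8, 0.2, 156.0]
wrist_force: [-2.9, 0.4, 4.9]
opening: 0.0115
```

Contact: the wrist force went from −2 to +5 N, so the pan is on the floor. Releasing and retreating upward.

```bash
python3 -m pendant '[[16,[0,0,0],[0,0,0]],[20,[0,0,0],[0,0,0]],[30,[0,0,0],[0,0,0]],[40,[0,0,0],[0,0,0]],[45,[0,0,0],[0,0,0]],[45,[0,0,0],[0,0,0]],[45,[0,0,20],[0,0,0]],[45,[0,0,50],[0,0,0]],[45,[0,0,100],[0,0,0]],[45,[0,0,150],[0,0,0]],[45,[0,0,150],[0,0,0]]]'
python3 - <<'E'
from h import *
s=camera("scene"); o,w=wrist(); t=camera("top"); print(o["ee_pos"],o["tcp_rot"])
m=pick(s,"pan_medium",(.586,.02))[0]; print(m.sum())
for l in ("pan_medium","pan_medium_grip","pan_large","pan_large_grip"): print(l,[[(np.round(d["position"],3).tolist(),round(d["confidence"],2)) for d in pinpoint(c,l)] for c in (s,w)])
for l,g in (("pan_small",(.582,-.264,214)),):
  ob=[(c,)+pick(c,l,g[:2]) for c in (t,s)]
  for ob1 in ob:
    x,f=fit([ob1[:2]],l,g); print(np.round(x,1),round(f,3),ob1[2])
im=np.hstack([w["img"],cv2.resize(s["img"][190:320,280:400],(443,480),interpolation=cv2.INTER_CUBIC)])
cv2.imwrite("pics/c4.png",cv2.resize(im[...,::-1],(800,355)))
E
```

```text
time: 10.65
ee_pos: [0.5141, 0.0521, 0.197]
tcp_rot: [179.6, 0.5, 156.0]
wrist_force: [-0.3, -0.3, -0.6]
opening: 0.0387
[0.51331913 0.05199276 0.19445062] [179.67888207   0.31266487 155.98637184]
1617.0
pan_medium [[([0.584, 0.019, 0.005], 0.74), ([0.321, 0.249, 0.001], 0.65)], [([0.586, 0.02, 0.005], 0.58)]]
pan_medium_grip [[([0.403, 0.241, 0.053], 0.76), ([0.508, 0.051, 0.054], 0.74)], [([0.512, 0.049, 0.058], 0.65)]]
pan_large [[([0.587, 0.016, 0.0], 0.61)], []]
pan_large_grip [[([0.513, -0.007, 0.042], 0.6), ([0.723, 0.0, -0.002], 0.46)], [([0.514, -0.007, 0.044], 0.56)]]
[ 582.5 -263.4  213.8] 0.079 0.56
[ 581.1 -262.1  214.4] 0.052 0.97
```

View pics/c4.png

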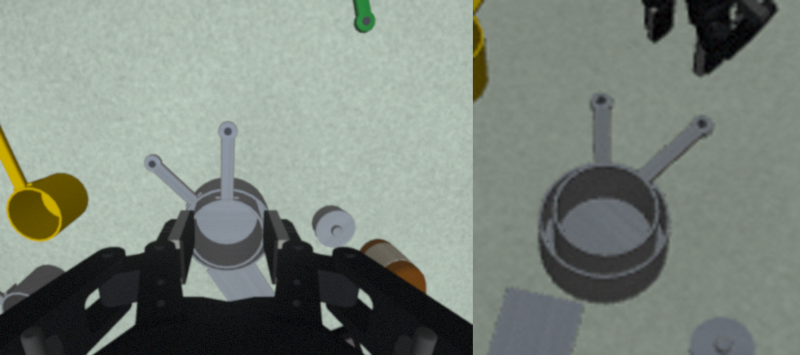

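The wrist and scene crops show the medium pan nested concentrically, handles about 45° apart, and the neighbours undisturbed. On to the small pan.

```bash
python3 - <<'E'
from h import *
o,w=wrist()
def bp(c,uv,z):
    f=lambda p:np.sum((proj(c,np.array([[p[0],p[1],z]]))[0]-uv)**2)
    return minimize(f,[.5,.02],method='Nelder-Mead',options=dict(xatol=1e-5,fatol=1e-6)).x
g=cv2.cvtColor(w["img"],cv2.COLOR_RGB2GRAY).astype(float)
for n,uv,z in (("med",(309,177),.060),("large",(206,221),.048)):
    u,v=uv; p=g[v-8:v+9,u-8:u+9]; wt=np.clip(np.percentile(p,50)*.8-p,0,None); yy,xx=np.mgrid[v-8:v+9,u-8:u+9]
    c=np.array([(xx*wt).sum(),(yy*wt).sum()])/wt.sum(); P=bp(w,c,z)
    for ctr in ((.5856,.020),): 
        d=P-ctr; print(n,c,P,np.hypot(*d),np.degrees(np.arctan2(d[1],d[0]))%360)
E
python3 -m pendant '[[45,[0,-40,0],[0,0,8]],[45,[0,-80,0],[0,0,16]],[45,[0,-120,0],[0,0,24]],[45,[1,-160,0],[0,0,32]],[45,[1,-200,0],[0,0,40]],[45,[2,-240,0],[0,0,48]],[45,[2,-280,0],[0,0,56]],[45,[2,-320,-20],[0,0,58]],[45,[2,-360,-40],[0,0,58]],[45,[2,-360,-55],[0,0,58]],[45,[2,-360,-55],[0,0,58]],[45,[2,-360,-55],[0,0,58]]]'
python3 - <<'E'
from h import *
o,c=wrist(); print(o["ee_pos"],o["tcp_rot"],o["opening"])
print([(d["position"],d["confidence"]) for d in pinpoint(c,"pan_small_grip")])
m,cf=pick(c,"pan_small",(.55,-.285)); print(cf,m.sum())
v=c["img"].copy(); k=sil(c,"pan_small",.582,-.263,214)
for mm,col in ((m,(255,0,0)),(k,(0,255,0))):
  cs,_=cv2.findContours((mm>.5).astype(np.uint8),0,1); cv2.drawContours(v,cs,-1,col,1)
save(dict(c,img=v),"w5.png")
E
```

```text
med [309.12873964 179.54740515] [0.48027483 0.06699174] 0.115332627003281 155.95554412477946
large [206.08927218 223.63912055] [ 0.47968541 -0.02267854] 0.11419001032733969 201.94709111157303
time: 12.9
ee_pos: [0.5148, -0.3073, 0.1388]
tcp_rot: [179.8, 0.2, -146.0]
wrist_force: [1.1, -0.4, 1.6]
opening: 0.0385
[ 0.51483663 -0.30734149  0.13875832] [ 179.81850234    0.18150627 -145.95298005] 0.038488930482990055
[([0.5157, -0.3122, 0.0619], 0.84), ([0.3946, -0.1587, 0.0629], 0.77)]
0.79 12005.0
```

View pics/w5.png

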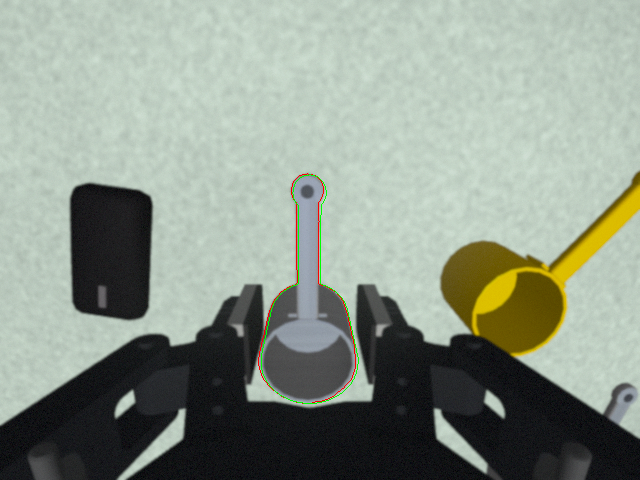

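The small pan's model, mask and handle coincide (tip hole at (307,191)); the pan is steel and centred between the jaws. The hole fit gives the medium handle at 156.0° and the large at ~202°. Grip now.

```bash
python3 -m pendant '[[45,[0,0,-40],[0,0,0]],[45,[0,0,-75],[0,0,0]],[45,[0,0,-95],[0,0,0]],[45,[0,0,-95],[0,0,0]],[0,[0,0,-95],[0,0,0]],[0,[0,0,-95],[0,0,0]],[0,[0,0,-95],[0,0,0]],[0,[0,0,-95],[0,0,0]],[0,[0,0,-95],[0,0,0]],[0,[0,0,-95],[0,0,0]]]' 90 && python3 -m pendant '[[0,[0,0,5],[0,0,0]],[0,[0,0,15],[0,0,0]],[0,[0,0,30],[0,0,0]],[0,[0,0,30],[0,0,0]]]'
python3 - <<'E'
from h import *
o=get_obs(); z=o["ee_pos"][2]*1e3-46
a=np.radians(o["tcp_rot"][2]); g=o["ee_pos"][:2]*1e3-80*np.array([np.cos(a),np.sin(a)]); print(o["ee_pos"],o["tcp_rot"],g,z)
for pi in (-3,2):
  o,x,f,k=held("pan_small",[*g,214,z,pi]); print(np.round(x,1),f)
E
```

```text
time: 14.3
ee_pos: [0.5154, -0.3082, 0.0454]
tcp_rot: [180.0, 0.2, -146.0]
wrist_force: [-1.3, -1.7, 7.2]
opening: 0.0116
time: 14.8
ee_pos: [0.5162, -0.3086, 0.0773]
tcp_rot: [-179.9, 0.3, -146.0]
wrist_force: [0.6, -1.2, -1.9]
opening: 0.0116
[ 0.51624447 -0.30858908  0.07732197] [-179.88445691    0.28646974 -145.96137319] [ 582.53729936 -263.8089424 ] 31.321969824323673
[ 5.822e+02 -2.640e+02  2.144e+02  3.030e+01  4.000e-01] 0.10339346341507766
[ 581.2 -262.3  215.    27.3   -1.8] 0.09259428548403312
```

```bash
python3 -m pendant '[[0,[0,0,30],[0,0,0]],[0,[0,0,70],[0,0,0]],[0,[0,10,105],[0,0,-4]],[0,[0,35,110],[0,0,-11]],[0,[2,65,110],[0,0,-19]],[0,[5,100,110],[0,0,-27]],[0,[8,135,110],[0,0,-36]],[0,[12,170,110],[0,0,-45]],[0,[16,205,110],[0,0,-54]],[0,[20,240,110],[0,0,-63]],[0,[24,275,110],[0,0,-72]],[0,[28,310,110],[0,0,-81]],[0,[33,345,110],[0,0,-90]],[0,[37,375,110],[0,0,-98]],[0,[40,395,100],[0,0,-103]],[0,[40,403,80],[0,0,-103]],[0,[40,403,60],[0,0,-103]],[0,[40,403,48],[0,0,-103]],[0,[40,403,48],[0,0,-103]],[0,[40,403,48],[0,0,-103]]]'
python3 - <<'E'
from h import *
o=get_obs(); z=o["ee_pos"][2]*1e3-46
a=np.radians(o["tcp_rot"][2]); g=o["ee_pos"][:2]*1e3-80*np.array([np.cos(a),np.sin(a)]); print(o["ee_pos"],o["tcp_rot"],g,z)
for pi in (-3,1):
  o,x,f,k=held("pan_small",[*g,111,z,pi]); print(np.round(x,1),f)
s=k[1]; v=s["img"].copy()
im=cv2.resize(v[190:320,270:430],(738,600),interpolation=cv2.INTER_CUBIC)
cv2.imwrite("pics/c6.png",im[...,::-1])
E
```

```text
time: 17.7
ee_pos: [0.5556, 0.0948, 0.1238]
tcp_rot: [179.9, 0.2, 111.0]
wrist_force: [-0.3, 0.4, -2.1]
opening: 0.0115
[0.55557454 0.09484831 0.12381092] [179.88026579   0.2129488  111.01733364] [584.26656895  20.17054965] 77.8109164261249
[584.3  21.7 110.8  80.9   2.4] 0.15974505837198671
[584.   21.1 110.6  78.9   2.4] 0.22622669406830387
```

View pics/c6.png

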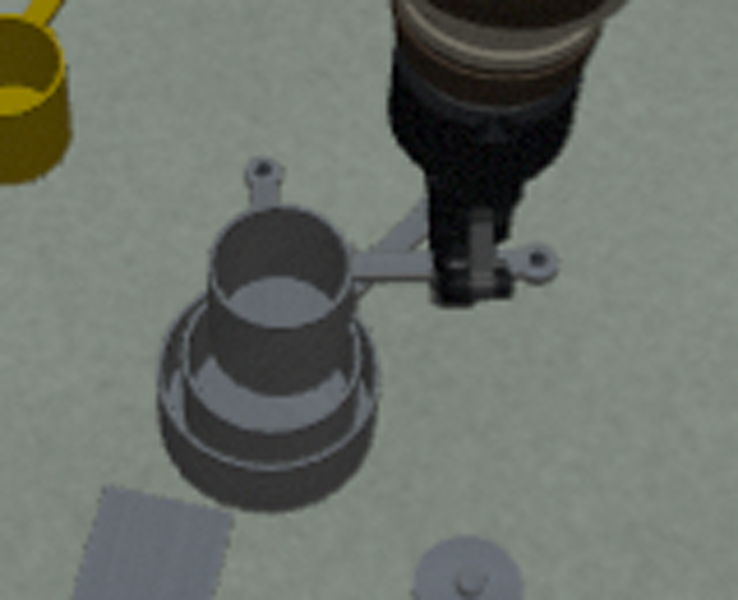

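The small pan hangs level over the medium one, perhaps 1–2 mm off, well within the 7 mm clearance. Its handle is on the far side of the medium handle, as intended. Correct slightly and lower.

```bash
python3 -m pendant '[[0,[1.5,-1,-8],[0,0,0]],[0,[1.5,-1,-20],[0,0,0]],[0,[1.5,-1,-35],[0,0,0]],[0,[1.5,-1,-50],[0,0,0]],[0,[1.5,-1,-58],[0,0,0]],[0,[1.5,-1,-63],[0,0,0]],[0,[1.5,-1,-66],[0,0,0]],[0,[1.5,-1,-67],[0,0,0]],[0,[1.5,-1,-67],[0,0,0]]]' && python3 -m pendant '[[0,[0,0,-1],[0,0,0]],[0,[0,0,-2],[0,0,0]],[0,[0,0,-3],[0,0,0]],[0,[0,0,-3],[0,0,0]]]'
```

```text
time: 19.23
ee_pos: [0.557, 0.094, 0.0564]
tcp_rot: [179.9, 0.2, 111.0]
wrist_force: [-0.1, 0.0, -1.0]
opening: 0.0118
time: 19.73
ee_pos: [0.5571, 0.0941, 0.0539]
tcp_rot: [179.9, 0.2, 111.0]
wrist_force: [-1.5, 1.4, 2.7]
opening: 0.0114
```

```bash
python3 -m pendant '[[0,[0,0,-0.5],[0,0,0]],[0,[0,0,-1],[0,0,0]],[0,[0,0,-1],[0,0,0]]]'
```

```text
time: 20.1
ee_pos: [0.5572, 0.0944, 0.0536]
tcp_rot: [179.8, 0.2, 111.1]
wrist_force: [-3.2, 2.5, 6.2]
opening: 0.0116
```

```bash
python3 -m pendant '[[16,[0,0,0],[0,0,0]],[20,[0,0,0],[0,0,0]],[30,[0,0,0],[0,0,0]],[40,[0,0,0],[0,0,0]],[40,[0,0,0],[0,0,0]],[40,[0,0,0],[0,0,0]],[40,[0,0,20],[0,0,0]],[40,[0,0,50],[0,0,0]],[40,[0,0,100],[0,0,0]],[40,[0,0,150],[0,0,0]],[40,[0,0,150],[0,0,0]],[40,[0,0,150],[0,0,0]]]'
python3 - <<'E'
from h import *
s=camera("scene"); o,w=wrist(); print(o["ee_pos"],o["tcp_rot"],o["wrist_force"])
np.savez("w7.npz",T=w["T"],img=w["img"],sT=s["cam_to_world"],simg=s["img"],**{k:w[k] for k in ("fx","fy","cx","cy","k1")},si=[s[k] for k in ("fx","fy","cx","cy","k1")])
print([(k,np.round([d["position"] for d in pinpoint(c,k)],3).tolist()) for c in (s,w) for k in ("pan_small","pan_medium","pan_large")])
im=np.hstack([w["img"],cv2.resize(s["img"][190:320,280:400],(443,480),interpolation=cv2.INTER_CUBIC)])
cv2.imwrite("pics/c7.png",cv2.resize(im[...,::-1],(800,355)))
E
```

```text
time: 21.6
ee_pos: [0.5571, 0.0945, 0.2029]
tcp_rot: [179.8, 0.2, 111.1]
wrist_force: [-0.2, -0.6, -0.7]
opening: 0.0341
[0.5568439  0.09438098 0.20226272] [1.79911395e+02 1.66885660e-01 1.11049628e+02] [ 0.28598259 -1.28543163 -0.33718095]
[('pan_small', [[0.473, -0.166, 0.0], [0.583, 0.019, 0.009]]), ('pan_medium', [[0.323, 0.249, 0.0], [0.582, 0.02, 0.006]]), ('pan_large', [[0.587, 0.016, 0.004]]), ('pan_small', [[0.586, 0.021, 0.011], [0.515, -0.004, 0.044], [0.717, -0.0, 0.001]]), ('pan_medium', []), ('pan_large', [])]
```

View pics/c7.png

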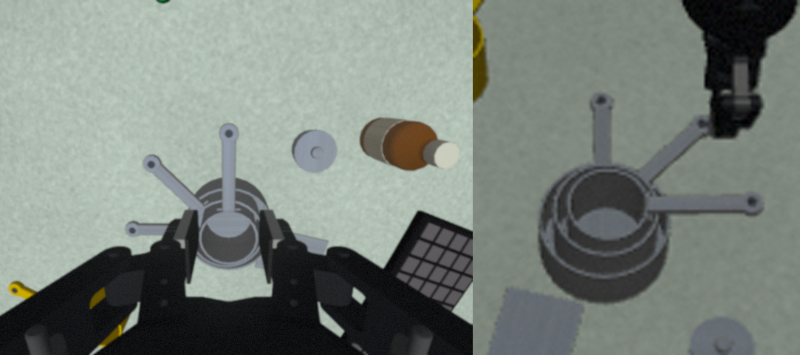

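All three are nested and the handles fan evenly: tips at (229,132), (151,163) and (132,230). I'll check the angles numerically from the tip holes, and check the heights from where each hole sits.

```bash
python3 - <<'E'
from h import *
d=np.load("w7.npz"); w={k:d[k] for k in d.files}
g=cv2.cvtColor(w["img"],cv2.COLOR_RGB2GRAY).astype(float)
sc=dict(zip(("fx","fy","cx","cy","k1"),w["si"])); sc["cam_to_world"]=w["sT"]; gs=cv2.cvtColor(w["simg"],cv2.COLOR_RGB2GRAY).astype(float)
def hole(g,uv,r):
    u,v=map(int,uv); p=g[v-r:v+r+1,u-r:u+r+1]; wt=np.clip(np.percentile(p,50)*.8-p,0,None); yy,xx=np.mgrid[v-r:v+r+1,u-r:u+r+1]
    return np.array([(xx*wt).sum(),(yy*wt).sum()])/wt.sum()
for n,uv,z in (("small",(310,180),.072),("med",(204,221),.060),("large",(179,311),.048)):
    c=hole(g,uv,8)
    P=minimize(lambda p:np.sum((proj(w,np.array([[*p,z]]))[0]-c)**2),[.5,.02],method='Nelder-Mead',options=dict(xatol=1e-5,fatol=1e-6)).x
    e=P-(.5856,.020); print(n,c.round(1),P.round(4),np.hypot(*e).round(4),np.degrees(np.arctan2(e[1],e[0])).round(1)%360)
E
```

```text
small [309.4 180.3] [0.5452 0.1283] 0.1156 110.5
med [204.2 222.1] [0.4798 0.0668] 0.1157 156.1
large [178.9 311.2] [ 0.4794 -0.0228] 0.1145 202.0
```

```bash
python3 -c "
from workcell import *
print(job_done())"
```

```text
the job is handed in; nothing more can be done
None
```

The three steel pans are stacked and the job is handed in at about 21.7 s. The large pan stayed where it stood. I lowered the medium pan into it, then the small pan into the medium one, each to about 5–6 N of floor contact before letting go.

- **Handle angles:** from the tip holes in the last wrist picture, the handles point at 202.0° (large), 156.1° (medium) and 110.5° (small). That makes steps of 45.9° and 45.6°, both the same way round.
- **Seating:** all three holes lie about 115 mm from the stack axis when the fully seated heights are assumed, so the pans look flat and home. The final pictures show them nested, with the gripper clear above.
- **Other things:** the green and yellow look-alikes were not touched. The dish, bottle and spatula look undisturbed in the pictures, but I did not measure them again.
- **Checks that disagreed:** the held-pan pose fits scattered by a few mm and a few degrees, and one medium-pan fit diverged, so I ignored it. The finger opening read 11.6 mm on the 14 mm handles, but both grips held.

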